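Feed one polishing pad and slide it onto the green mark

ROBOT

A 6-joint arm with a two-finger parallel gripper is mounted at the origin on a cart in front of the work surface, level with it; the furniture and walls round the work are solid. World frame = base frame: x ahead of the robot, y to its left, z up, the work surface at z = 0. Lengths are in mm, angles in rad, forces in N, time in s.
With the tool pointing down it reaches from about 350 to 875 mm from the base axis. Payload 4.2 kg.
Tool frame: the origin (TCP) lies midway between the tips of the shut fingers; the grasp point (between the pads) lies 19 mm behind it; z points along the fingers, y is the line along which they close (so a half turn about z gives the same grasp; the last joint's range is limited). The gripper opens to 85 mm and grips with 20 to 120 N. Pads are 22 mm wide; open, the fingers measure 114 mm over their backs; the gripper's body (76 mm by 85 mm) begins 54 mm behind the grasp point. The pads swing forward as they close: fully open they stand 13 mm farther back than shut.
Start: joints at [0.259, 0.385, 0.008, 0, -1.194, -0.259], TCP at [624.979, 0.025, 231.312] pointing down, gripper open.
Joint ranges: [-3.14, 3.14], [-1.21, 2.06], [-1.07, 1.41], [-3.16, 2.05], [-2.99, -0.16], [-3.1, 3.1]. Speed limits (rad/s): [2.79, 2.79, 3.14, 3.14, 3.14, 3.14].

INTERFACE

Orientations are given as a unit quaternion [x, y, z, w].
In Python, from bench import arm gives the robot as it stands.
- The arm moves only by the tool send_rows, never from a script. Its argument "targets" is a list of rows, each an object of numbers: "gripper": the gripper command: -1 is fully open, 1 is shut, values between are in proportion; "x", "y", "z": the shift along the tool's x, y, z in cm; "ax", "ay", "az": the turn, a rotation vector about the tool's x, y, z in degrees. A call has 1 to 5 rows; each row shifts and turns the commanded pose from where the row before left it, along the tool's axes as they then stand; what a row does not reach is not made up. A row lasts 1/12 s, in which the tool goes at most 41.7 mm and 7.16 degrees, less where a joint would pass 70% of its speed; a pose out of reach is approached as far as the arm can. A call is refused whole if a number of a shift passes 4.17 or a number of a turn 7.16, either way. A call with a gripper value outside its range is refused whole. The fingers move at their own pace and stop on an object; the grip force is fixed at half the most. Time passes only in rows, so rows that do not move let the fingers close. It gives the time, the measured TCP pose, the force, the opening and the grip force at its end, in the units of the state.
- arm.read_state(): the state, without advancing time (a new reading comes with each control period).
- arm.get_image(name): name is "scene" or "side" or "wrist"; returns (picture, depth): 420x560x3 uint8, red, green, blue; 420x560 float32, mm along the optical axis (not along the pixel's ray), 0 where there is no reading.
- arm.camera_model(name): a dict with "fx", "fy", "cx", "cy" (pixels), "cam_to_world" (4x4, takes a point from camera to world coordinates). Camera axes: x right, y down, z forward; pixel columns grow to the right and rows downward; lengths in mm; the calibration is good to about 2 mm. A picture is of the moment at which its call begins: read the wrist's pose just before it. camera_model takes no time and is no camera call; for the wrist camera it gives the pose at the moment of the call.
- arm.job_done(): hands the job in; it is judged then, once.
Trained networks look in the newest picture that a camera, given by its name, has taken for a name from the list of things; names that differ only in an ending like _2 or _b are one class to them, and where a whole thing is asked for, a point or a joint stands for the part that bears it (a point fixed in the world has none). Each returns a list of dicts, best first, with "score" (0 to 1); they miss things now and then, are a little off and sometimes report something else, mostly with a low value. They report only what shows in the picture. A call takes as long as a camera call. They do not tell look-alikes from the thing itself.
- arm.boxes_of(camera, thing): "rect" ([left, top, width, height] in pixels, round what is visible of it).
The state is a dict: "clock": time; "joints": joint angles; "joint_vel": joint speeds; "joint_efforts": joint torques, N m; "position": TCP position; "ee_rot": TCP orientation; "contact_force": force on the tool from outside, world axes, zero at the start; "wrist_torque": the same for the moment, N m; "gripper_width": finger opening in mm; "grasp_force": force on a finger pad.
Only numpy, scipy, OpenCV 4.12 (cv2) and the standard library are available. Lean on these libraries where they do the work, as an engineer would, in place of code of your own. Each camera call takes 0.05 s, during which the arm holds its last target. There are 200 camera calls.

TASK

Press the feeder's red plunger all the way down once and let it come back up, so that a single blue polishing pad is pushed out onto the bench. Then, without picking it up, push that pad along the bench with the fingertips until it lies wholly inside the green-rimmed round mark. Leave the other pads in the feeder and everything else on the bench where it is.

Things in the scene. Friction and masses are not known exactly. Their poses are not given: they have to be found in the camera images.
- feeder: Pad feeder fixed to the bench: a clear upright tube (71 mm across, top at 42 mm) with a stack of four blue pads, and on its +x side a grey housing (to 112 mm from the tube's axis, 54 mm wide, top at 50 mm, feet 54 mm to either side) bearing the red plunger. Origin: on the bench on the tube's axis; z up. Its -x side is the outlet, a 12 mm high opening under the tube. Position and yaw vary.
- plunger (a joint): Plunger travel, m: 0 up, 0.030 fully down. Spring return, 5 N at the top, 10 N at the bottom. It drives a pusher 2.4 times as far, which slides the lowest pad out and draws back as the plunger rises; the next pad then drops. Only a full press puts the pad out, its centre then 70 to 80 mm from the tube's axis on the feeder's -x side; another press puts out a second pad.
- plunger_top (a point): Centre of the top of the plunger's red cap (36 mm diameter, 12 mm high), 60 mm from the tube's axis on the feeder's +x side and 100 mm above the bench when up. It is pressed straight down.
- pad_1: The lowest blue polishing pad in the feeder, the one that comes out: a disc 57 mm in diameter, solid 8.5 mm high (low studs on top stand 1.5 mm more, with nothing solid to touch), 30 g. Origin: centre of its underside.
- pad_2: Second blue pad of the stack, like pad_1; stays in the feeder.
- pad_3: Third blue pad of the stack; stays in the feeder.
- pad_4: Top blue pad of the stack; stays in the feeder.
- mark_green: Flat round sticker on the bench: white, 90 mm in diameter, inside a green rim 104 mm in diameter; under 1 mm thick, things slide over it. Origin: its centre. It lies to one side of the outlet, left or right, 95 to 120 mm to the side of the spot where the pad comes out.
- mark_orange: The same kind of sticker with an orange rim, on the other side of the outlet; not the place for the pad.
- jar_ochre: Ochre-yellow pigment jar with black lid, 53 mm in diameter, 62 mm high, standing loose to the left. Origin: centre of its underside.
- wax_tin: Round wax tin, 67 mm in diameter, 44 mm high, standing loose behind the work. Origin: centre of its underside.
- stone_sample: Piece of brown stone, 44 x 64 x 28 mm, loose. Origin: centre of its underside.
- worn_pad: Worn red polishing pad, 57 mm in diameter, loose on the bench, to be left alone. Origin: centre of its underside.
- tall_bottle (a point): Top of a tall brown and green bottle, 64 mm in diameter, 226 mm high, a fixed obstacle in the middle of the bench, left of the feeder. Behind it and the feeder stand more fixed tins, bottles and boxes, up to 290 mm high; cross the bench well above all this or close in front of it.
- small_bottle (a point): Top of a slim green bottle with a red cap, 45 mm in diameter, 166 mm high, a fixed obstacle.
- orange_pot (a point): Top of an orange pot, 82 mm in diameter, 90 mm high, a fixed obstacle near the front of the bench.
There are look-alikes about, which are no part of the job. Leave any purple or yellow look-alike of the pad_4 alone.

How it is judged:
By the outcome, as a careful person would: the job done as asked, in the order asked, and still so for the second after the job is handed in, with the robot touching nothing.
It also fails if it takes over 58 s, if anything falls off the work surface, if the arm or the gripper's body presses on something with over 40 N, if the wrist force passes 120 N, or if a joint passes its speed limit or range.

## Working session

There is one attempt and no reset: what is moved stays moved. The work goes in short steps, Python scripts to look and compute and a tool call to move; the robot and the scene stay as the last step left them, time stands still between calls to the robot, and variables do not carry over. Pictures are saved under pics/ and viewed, at most 10 in all, crops included, and the job is handed in when it is done.

Besides the shell and the picture viewer there is one more tool, called after "Request:" as name(argument=value, ...), one argument or row to a line, values as JSON. send_rows: Moves the arm, as the interface text tells. Its arguments: {"type":"object","properties":{"targets":{"type":"array"}},"required":["targets"]}

```bash
mkdir -p pics; cat > h.py <<'E'
import numpy as np, cv2
from bench import arm
def grab(name,fn=None):
    im,d=arm.get_image(name); m=arm.camera_model(name)
    if fn: cv2.imwrite('pics/'+fn,im[:,:,::-1])
    v,u=np.mgrid[:420,:560]
    P=np.stack([(u-m['cx'])/m['fx']*d,(v-m['cy'])/m['fy']*d,d,np.ones_like(d)],-1)@np.array(m['cam_to_world']).T
    return im,d,P[...,:3]
E
python3 - <<'E'
from h import *
s=arm.read_state();print(s['clock'],s['position'],s['ee_rot'],s['contact_force'])
for n in('scene','side'):
    im,d,P=grab(n,n+'1.png'); np.save(n+'.npy',P)
    for t in('feeder','plunger_top','mark_green','mark_orange','pad_1','worn_pad'):
        for b in arm.boxes_of(n,t)[:2]:
            r=b['rect'];c=(int(r[0]+r[2]/2),int(r[1]+r[3]/2))
            print(n,t,round(b['score'],2),np.round(r),P[min(c[1],419),min(c[0],559)].round())
E
```

```text
0.0 [ 6.24416735e+02 -6.30331395e-03  2.30233392e+02] [-0.70701126  0.70720149  0.00072612 -0.00078311] [ 0.53506551  0.12976679 -0.05072282]
scene feeder 0.96 [284. 249.  69.  53.] [ 583. -227.   44.]
scene feeder 0.3 [246. 241.  44.  30.] [562. -70.   3.]
scene plunger_top 0.74 [323. 247.  17.  22.] [ 602. -244.  100.]
scene mark_green 0.67 [246. 242.  44.  30.] [560. -73.   3.]
scene pad_1 0.91 [204. 274.  26.  20.] [407. -78.  10.]
scene pad_1 0.67 [378. 275.  21.  22.] [ 710. -331.    9.]
scene worn_pad 0.69 [189. 192.  21.  30.] [513. 169.  37.]
scene worn_pad 0.52 [208. 220.  17.  13.] [517.  98.  13.]
side feeder 0.86 [265. 265.  69.  55.] [ 593. -256.   38.]
side plunger_top 0.59 [302. 261.  16.  18.] [ 615. -245.   99.]
side mark_green 0.64 [259. 232.  42.  32.] [560. -75.  -1.]
side mark_orange 0.59 [211. 285.  43.  35.] [ 440. -246.    2.]
side mark_orange 0.18 [249. 163.  19.  26.] [516. 153.  52.]
side pad_1 0.82 [276. 268.  20.  16.] [ 566. -195.   29.]
side pad_1 0.65 [342. 312.  26.  22.] [ 714. -324.    4.]
side worn_pad 0.54 [254. 192.  13.  17.] [519.  99.  10.]
```

View pics/scene1.png

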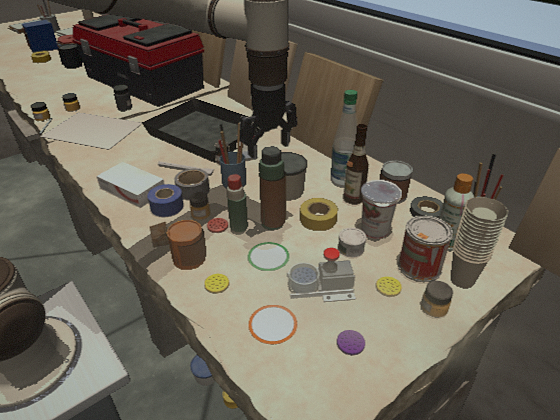

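View pics/side1.png

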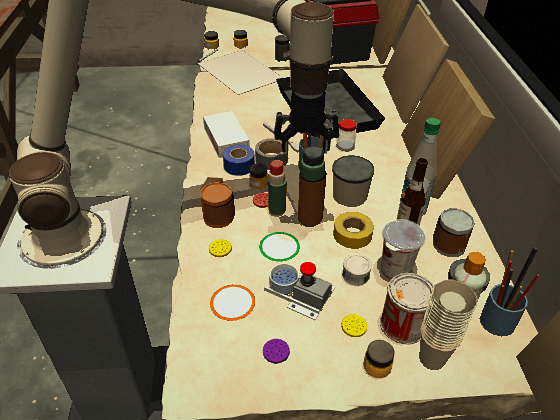

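Scene view: feeder tube at (303,278), red plunger cap at (331,254), green mark (268,256) on the bottle side, orange mark (273,324). Look-alikes are yellow discs at (217,283) and (388,286), a purple disc at (350,342) and the red worn pad at (217,225). The side view agrees, with the tube at (285,278) and the cap at (308,269).

```bash
python3 - <<'E'
from h import *
for n in('scene','side'):
    im=cv2.imread(f'pics/{n}1.png');P=np.load(n+'.npy');h=cv2.cvtColor(im,cv2.COLOR_BGR2HSV)
    H,S,V=h[...,0],h[...,1],h[...,2];x,y,z=P[...,0],P[...,1],P[...,2]
    reg=(abs(x-580)<120)&(abs(y+220)<120)
    c=reg&(S>150)&((H<6)|(H>172))&(z>70); print('cap',c.sum(),np.median(P[c],0).round(), P[c&(z>96)].mean(0).round(1))
    g=(abs(x-560)<70)&(abs(y+73)<70)&(abs(z)<8)&(H>50)&(H<90)&(S>90)
    for nm,m in(('green',g),('orange',(abs(x-440)<80)&(abs(y+246)<80)&(abs(z)<8)&(H<15)&(S>170))):
        q=P[m][:,:2]; print(nm,m.sum(),(q.max(0)+q.min(0))/2,q.max(0)-q.min(0),cv2.fitEllipse(q.astype(np.float32)))
    t=reg&(z>35)&(z<47)&(H>95)&(H<130)&(S>40);print('tube',t.sum(),P[t].min(0).round(),P[t].max(0).round(),P[t].mean(0).round())
    k=reg&(z>46)&(z<54);print('house',k.sum(),cv2.minAreaRect(P[k][:,:2].astype(np.float32)))
    for nm,(u,v) in dict(scene=dict(bottle=(271,153),small=(235,180),tin=(352,238),pot=(187,230),disc=(217,283)),side=dict(bottle=(312,156),small=(276,168),tin=(357,266),pot=(217,195),disc=(220,247)))[n].items(): print(nm,P[v,u].round())
E
```

```text
cap 137 [ 610. -236.  101.] [ 611.  -235.3  100.6]
green 85 [563.71116724 -67.23257543] [100.6553965   94.18363899] ((562.6052856445312, -68.91180419921875), (96.42060089111328, 97.71333312988281), 111.89360809326172)
orange 136 [ 430.53474871 -243.80537909] [80.6496421  97.80443151] ((441.37420654296875, -240.75437927246094), (97.1325912475586, 98.31392669677734), 155.56495666503906)Traceback (most recent call last):
  File "<stdin>", line 10, in <module>
    return umr_minimum(a, axis, None, out, keepdims, initial, where)
ValueError: zero-size array to reduction operation minimum which has no identity
```

Request:
send_rows(
  targets=[
    {"z": -4,"gripper": 1},
    {"z": -4,"gripper": 1},
    {"x": 3,"gripper": 1},
    {"x": 4,"gripper": 1},
    {"x": 4,"gripper": 1},
  ],
)

```text
$.targets[0]: bad value
```

Request:
send_rows(
  targets=[
    {"x": 4,"y": 1,"gripper": 1},
    {"x": 4,"y": 1,"gripper": 1},
    {"x": 1,"gripper": 1},
    {"gripper": 1},
    {"gripper": 1},
  ],
)

```text
$.targets[0]: bad value
```

```bash
cat > w.py <<'E'
from h import *
s=arm.read_state();print(s['clock'],np.round(s['position'],1),np.round(s['ee_rot'],4),np.round(s['contact_force'],1),s['gripper_width'])
import sys
im,d,P=grab('wrist',sys.argv[1]); np.save('wrist.npy',P)
for t in('feeder','plunger_top','mark_green','pad_1'):
    for b in arm.boxes_of('wrist',t)[:2]:
        r=b['rect'];c=(int(r[0]+r[2]/2),int(r[1]+r[3]/2));print(t,round(b['score'],2),np.round(r),P[min(c[1],419),min(c[0],559)].round())
E
python3 w.py w1.png
```

```text
0.7 [625.    0.  231.3] [-0.7071  0.7071 -0.      0.    ] [-0.7  0.5 -0.4] 85.67923155432754
feeder 0.79 [267.   0. 114.  44.] [ 584. -172.    6.]
mark_green 0.9 [296.  74.  90.  89.] [559. -71.   2.]
pad_1 0.94 [442.  93.  51.  49.] [410. -72.   9.]
pad_1 0.63 [329.   0.  43.  16.] [ 562. -177.   33.]
```

View pics/w1.png

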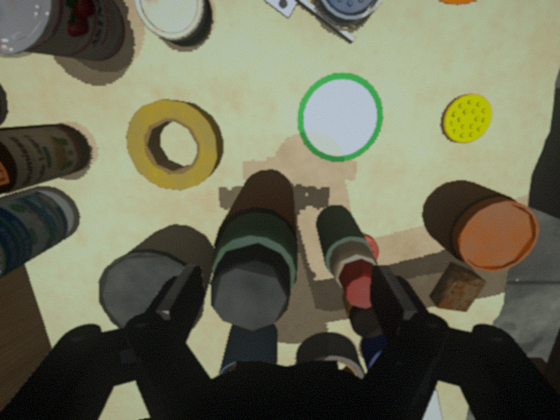

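The wrist view shows the green mark at (341,117), the feeder tube at the top edge (350,5) and the tall bottle between the fingers at (250,290). I'll rise first, using full rows.

Request:
send_rows(
  targets=[
    {"x": 0,"y": 0,"z": -4,"ax": 0,"ay": 0,"az": 0,"gripper": -1},
    {"x": 0,"y": 0,"z": -4,"ax": 0,"ay": 0,"az": 0,"gripper": -1},
    {"x": 3,"y": 0,"z": -1,"ax": 0,"ay": 0,"az": 0,"gripper": 1},
    {"x": 4,"y": 0,"z": 0,"ax": 0,"ay": 0,"az": 0,"gripper": 1},
    {"x": 4,"y": 0,"z": 0,"ax": 0,"ay": 0,"az": 0,"gripper": 1},
  ],
)

```text
clock: 1.37
position: [625.5, -110.2, 323.3]
ee_rot: [0.708, -0.706, 0.001, -0.001]
contact_force: [0.3, 0.1, -0.2]
gripper_width: 51.5
grasp_force: 0.0
```

Request:
send_rows(
  targets=[
    {"x": 4,"y": 1,"z": 0,"ax": 0,"ay": 0,"az": 0,"gripper": 1},
    {"x": 3,"y": 1,"z": 0,"ax": 0,"ay": 0,"az": 0,"gripper": 1},
    {"x": 0,"y": 0,"z": 0,"ax": 0,"ay": 0,"az": 0,"gripper": 1},
    {"x": 0,"y": 0,"z": 0,"ax": 0,"ay": 0,"az": 0,"gripper": 1},
  ],
)

```text
clock: 1.7
position: [604.4, -181.8, 321.4]
ee_rot: [-0.706, 0.708, -0.0, 0.0]
contact_force: [-0.0, 1.2, -1.2]
gripper_width: 0.6
grasp_force: 0.0
```

```bash
python3 w.py w2.png
```

```text
1.7 [ 604.4 -181.8  321.4] [-7.060e-01  7.083e-01 -0.000e+00  1.000e-04] [-0.   1.2 -1.2] 0.614522134210238
feeder 0.6 [240.  81. 104. 102.] [ 599. -237.   99.]
plunger_top 0.81 [266. 119.  30.  32.] [ 613. -233.  100.]
mark_green 0.66 [363.  87.  67.  73.] [ 440. -241.    1.]
mark_green 0.63 [282. 200.  60.  55.] [562. -71.   2.]
pad_1 0.86 [189.  38.  44.  47.] [ 711. -325.    8.]
pad_1 0.81 [298. 132.  39.  41.] [ 561. -202.   34.]
```

View pics/w2.png

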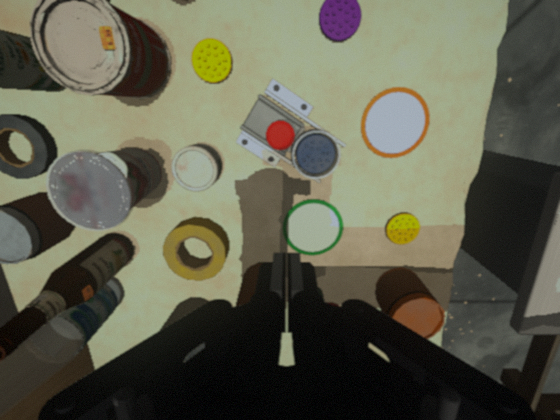

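The wrist view shows the red cap at (280,134), the blue-pad tube at (317,153), the green mark at (313,227), the orange mark at (395,122), the yellow discs at (211,60) and (402,228), and the purple disc at (340,18).

```bash
python3 - <<'E'
from h import *
n='w2'
im=cv2.imread('pics/w2.png');P=np.load('wrist.npy');h=cv2.cvtColor(im,cv2.COLOR_BGR2HSV)
H,S,V=h[...,0],h[...,1],h[...,2];x,y,z=P[...,0],P[...,1],P[...,2]
reg=(abs(x-580)<120)&(abs(y+220)<120)
c=reg&(S>150)&((H<6)|(H>172))&(z>90);print('cap',c.sum(),cv2.minEnclosingCircle(P[c][:,:2].astype(np.float32)),P[c].mean(0))
g=(abs(x-560)<70)&(abs(y+73)<70)&(abs(z)<8)&(H>45)&(H<90)&(S>90)
print('green',g.sum(),cv2.fitEllipse(P[g][:,:2].astype(np.float32)))
t=reg&(z>25)&(z<48)&(np.hypot(x-560,y+200)<45);print('tube',t.sum(),cv2.minEnclosingCircle(P[t][:,:2].astype(np.float32)),P[t].mean(0),np.median(h[t],0))
k=reg&(z>47)&(z<54);print('house',k.sum(),cv2.minAreaRect(P[k][:,:2].astype(np.float32)))
print(P[228,402].round(),P[169,195].round(),P[250,195].round(),P[318,417].round())
E
```

```text
cap 1067 ((604.1409301757812, -201.8600311279297), 61.90174102783203) [ 607.28398279 -216.19068126  221.38213838]
green 548 ((560.7735595703125, -68.60650634765625), (97.6649169921875, 97.94799041748047), 0.12276154011487961)
tube 1796 ((565.916015625, -202.20428466796875), 39.745765686035156) [ 562.28249341 -199.2521306    35.60872952] [106.  52.  96.]
house 976 ((625.5206909179688, -239.49806213378906), (49.381317138671875, 70.85273742675781), 56.520408630371094)
[411. -71.   8.] [ 738. -179.   41.] [766. -27.   1.] [402.  47.  87.]
```

Request:
send_rows(
  targets=[
    {"x": 2.6,"y": -0.4,"z": 2,"ax": 0,"ay": 0,"az": 0,"gripper": 1},
    {"x": 2.6,"y": -0.4,"z": 3,"ax": 0,"ay": 0,"az": 0,"gripper": 1},
    {"x": 0,"y": 0,"z": 4,"ax": 0,"ay": 0,"az": 0,"gripper": 1},
    {"x": 0,"y": 0,"z": 4,"ax": 0,"ay": 0,"az": 0,"gripper": 1},
    {"x": 0,"y": 0,"z": 4,"ax": 0,"ay": 0,"az": 0,"gripper": 1},
  ],
)

```text
clock: 2.37
position: [613.3, -231.3, 149.9]
ee_rot: [0.707, -0.707, 0.0, -0.0]
contact_force: [0.4, 1.2, 0.0]
gripper_width: -0.2
grasp_force: 0.0
```

Request:
send_rows(
  targets=[
    {"x": 0,"y": 0,"z": 3,"ax": 0,"ay": 0,"az": 0,"gripper": 1},
    {"x": 0,"y": 0,"z": 1,"ax": 0,"ay": 0,"az": 0,"gripper": 1},
    {"x": 0,"y": 0,"z": 0,"ax": 0,"ay": 0,"az": 0,"gripper": 1},
    {"x": 0,"y": 0,"z": 0,"ax": 0,"ay": 0,"az": 0,"gripper": 1},
  ],
)

```text
clock: 2.7
position: [614.3, -231.7, 112.5]
ee_rot: [0.708, -0.706, 0.001, -0.0]
contact_force: [0.2, -0.0, 0.7]
gripper_width: 0.3
grasp_force: 0.0
```

```bash
python3 - <<'E'
from h import *
s=arm.read_state();print(s['clock'],np.round(s['position'],1),np.round(s['contact_force'],1))
im,d,P=grab('wrist','w3.png')
grab('side','s3.png')
a=cv2.imread('pics/s3.png')[200:340,220:400];b=cv2.imread('pics/w3.png')
cv2.imwrite('pics/c3.png',np.hstack([cv2.resize(a,(400,311)),cv2.resize(b,(400,311))]))
E
```

```text
2.7 [ 614.3 -231.7  112.5] [ 0.2 -0.   0.7]
```

View pics/c3.png

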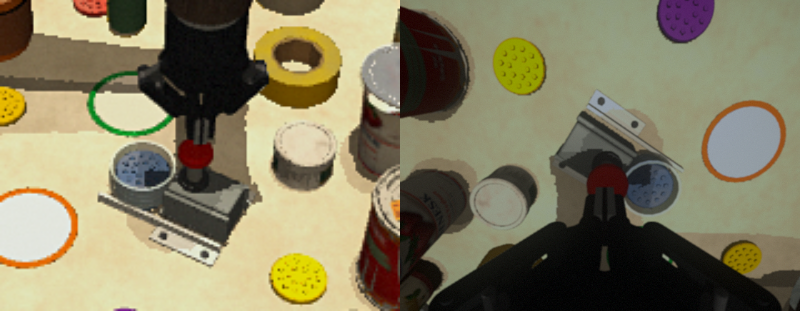

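The shut tips stand right over the red cap: left panel at (197,150), right panel at (605,180). I'll press with a small correction.

Request:
send_rows(
  targets=[
    {"x": 0.2,"y": 0.2,"z": 1,"ax": 0,"ay": 0,"az": 0,"gripper": 1},
    {"x": 0,"y": 0,"z": 1,"ax": 0,"ay": 0,"az": 0,"gripper": 1},
    {"x": 0,"y": 0,"z": 1,"ax": 0,"ay": 0,"az": 0,"gripper": 1},
    {"x": 0,"y": 0,"z": 1,"ax": 0,"ay": 0,"az": 0,"gripper": 1},
    {"x": 0,"y": 0,"z": 0,"ax": 0,"ay": 0,"az": 0,"gripper": 1},
  ],
)

```text
clock: 3.22
position: [613.1, -234.6, 73.2]
ee_rot: [0.707, -0.707, 0.003, -0.001]
contact_force: [0.1, 1.4, 7.8]
gripper_width: -0.0
grasp_force: 4.1
```

Request:
send_rows(
  targets=[
    {"x": 0,"y": 0,"z": 0.3,"ax": 0,"ay": 0,"az": 0,"gripper": 1},
    {"x": 0,"y": 0,"z": 0,"ax": 0,"ay": 0,"az": 0,"gripper": 1},
    {"x": 0,"y": 0,"z": 0,"ax": 0,"ay": 0,"az": 0,"gripper": 1},
  ],
)

```text
clock: 3.47
position: [613.1, -234.6, 71.4]
ee_rot: [0.707, -0.707, 0.003, -0.001]
contact_force: [0.2, 1.1, 9.1]
gripper_width: 0.2
grasp_force: 4.4
```

Request:
send_rows(
  targets=[
    {"x": 0,"y": 0,"z": 0.3,"ax": 0,"ay": 0,"az": 0,"gripper": 1},
    {"x": 0,"y": 0,"z": 0.2,"ax": 0,"ay": 0,"az": 0,"gripper": 1},
    {"x": 0,"y": 0,"z": 0,"ax": 0,"ay": 0,"az": 0,"gripper": 1},
  ],
)

```text
clock: 3.72
position: [613.2, -234.6, 70.0]
ee_rot: [0.708, -0.706, 0.003, -0.001]
contact_force: [-5.9, 3.7, 23.3]
gripper_width: -0.2
grasp_force: 11.4
```

Bottomed out: 23 N at z 70. Now release and look.

Request:
send_rows(
  targets=[
    {"x": 0,"y": 0,"z": -1,"ax": 0,"ay": 0,"az": 0,"gripper": 1},
    {"x": 0,"y": 0,"z": -1,"ax": 0,"ay": 0,"az": 0,"gripper": 1},
    {"x": 0,"y": 0,"z": -2,"ax": 0,"ay": 0,"az": 0,"gripper": 1},
    {"x": 0,"y": 0,"z": -4,"ax": 0,"ay": 0,"az": 0,"gripper": 1},
    {"x": 0,"y": 0,"z": -4,"ax": 0,"ay": 0,"az": 0,"gripper": 1},
  ],
)

```text
clock: 4.13
position: [609.3, -233.7, 182.7]
ee_rot: [-0.707, 0.707, 0.002, -0.001]
contact_force: [1.1, -0.6, 0.9]
gripper_width: 0.0
grasp_force: 0.0
```

Request:
send_rows(
  targets=[
    {"x": 0,"y": 2,"z": -4,"ax": 0,"ay": 0,"az": 0,"gripper": 1},
    {"x": 0,"y": 3,"z": -1,"ax": 0,"ay": 0,"az": 0,"gripper": 1},
    {"x": 0,"y": 3,"z": 0,"ax": 0,"ay": 0,"az": 0,"gripper": 1},
    {"x": 0,"y": 0,"z": 0,"ax": 0,"ay": 0,"az": 0,"gripper": 1},
    {"x": 0,"y": 0,"z": 0,"ax": 0,"ay": 0,"az": 0,"gripper": 1},
  ],
)

```text
clock: 4.55
position: [530.8, -234.0, 231.2]
ee_rot: [-0.707, 0.707, -0.0, 0.0]
contact_force: [1.3, -0.4, -0.4]
gripper_width: 0.1
grasp_force: 0.0
```

```bash
python3 w.py w4.png; python3 - <<'E'
from h import *
im,d,P=grab('scene','s4.png');np.save('scene.npy',P)
a=cv2.imread('pics/s4.png')[200:350,200:400];b=cv2.imread('pics/w4.png')
cv2.imwrite('pics/c4.png',np.hstack([cv2.resize(a,(400,300)),cv2.resize(b,(400,300))]))
E
```

```text
4.55 [ 530.8 -234.   231.2] [-7.068e-01  7.074e-01 -0.000e+00  3.000e-04] [ 1.3 -0.4 -0.4] 0.1392723837621361
feeder 0.77 [170. 118. 128. 117.] [ 592. -243.   46.]
plunger_top 0.8 [187. 178.  36.  37.] [ 611. -235.   99.]
mark_green 0.73 [ 89. 188.  71.  64.] [ 729. -188.   42.]
mark_green 0.71 [233. 251.  42.  57.] [581. -78.  -1.]
pad_1 0.9 [257.  17.  56.  57.] [ 534. -382.    8.]
pad_1 0.87 [287. 207.  44.  40.] [ 503. -166.    7.]
```

View pics/c4.png

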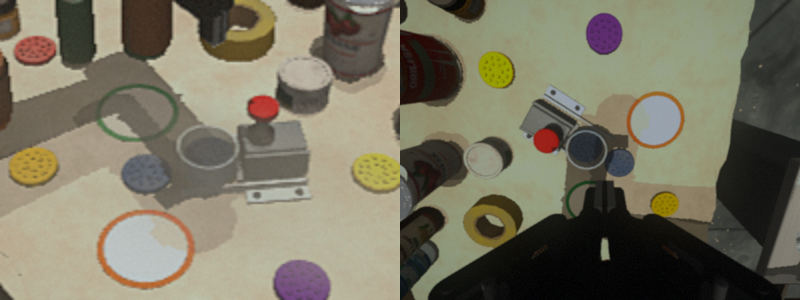

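The pad is out: left panel (145,172), right panel (620,163). The plunger is back up and the tube still holds its pads. Next is the pad centre.

```bash
python3 - <<'E'
from h import *
for n,f in(('wrist','w4'),('scene','s4')):
    im=cv2.imread(f'pics/{f}.png');P=np.load(n+'.npy');h=cv2.cvtColor(im,cv2.COLOR_BGR2HSV)
    H,S,V=h[...,0],h[...,1],h[...,2];x,y,z=P[...,0],P[...,1],P[...,2]
    m=(np.hypot(x-500,y+162)<50)&(z>4)&(z<13)&(H>98)&(H<135)&(S>40)
    print(n,m.sum(),cv2.minEnclosingCircle(P[m][:,:2].astype(np.float32)),P[m].mean(0))
    g=(abs(x-560)<70)&(abs(y+73)<70)&(abs(z)<8)&(H>45)&(H<90)&(S>60);print(g.sum(),cv2.minEnclosingCircle(P[g][:,:2].astype(np.float32)))
E
```

```text
wrist 1063 ((505.1550598144531, -163.11338806152344), 27.636930465698242) [ 503.83522728 -162.6763122     8.19201963]
338 ((575.339599609375, -77.26493072509766), 48.72815704345703)
scene 12 ((485.1886291503906, -148.83114624023438), 12.32735824584961) [ 485.69312741 -148.1641547     9.41695475]
133 ((560.710205078125, -68.2755355834961), 52.875579833984375)
```

```bash
python3 - <<'E'
from h import *
P=np.load('wrist.npy');z=P[...,2]
T=np.array([562,-199]);a=np.radians(-34.5);ex=np.array([np.cos(a),np.sin(a)]);ey=np.array([-ex[1],ex[0]])
X=(P[...,:2]-T)@ex;Y=(P[...,:2]-T)@ey
# max height map in feeder frame, 10mm cells
for yc in range(-85,56,10):
    print(yc,[ (lambda m:int(np.percentile(z[m],90)) if m.sum()>3 else -9)((abs(X-xc)<5)&(abs(Y-yc)<5)) for xc in range(-110,61,10)])
D=np.array([561,-69])-np.array([503,-162.5]);print(np.degrees(np.arctan2(D[1],D[0])),np.linalg.norm(D))
E
python3 -c "
import cv2;a=cv2.imread('pics/w4.png')[110:290,150:390];cv2.imwrite('pics/c5.png',cv2.resize(a,(800,600),interpolation=2))"
```

```text
-85 [1, 1, 1, 1, 1, 1, 321, 320, 316, 0, 0, 0, 0, 0, 0, 0, 0, 0]
-75 [1, 1, 1, 0, 1, 1, 1, 318, 316, 297, 327, 326, 0, 0, 0, 0, 0, 0]
-65 [0, 0, 1, 1, 1, 1, 0, 308, 305, 319, 320, 326, 0, 0, 0, 0, 0, 0]
-55 [0, 0, 0, 0, 0, 0, 0, 303, 294, 287, 261, 319, 323, 326, 0, 2, 3, 3]
-45 [0, 0, 0, 0, 0, 0, 0, 0, 0, 0, 283, 295, 286, 320, 284, 4, 6, 5]
-35 [0, 0, 0, 0, 1, 0, 0, 0, 11, 12, 284, 41, 287, 319, 307, 316, 12, 12]
-25 [0, 0, 7, 8, 9, 9, 7, 0, 26, 41, 37, 28, 293, 304, 317, 320, 321, 45]
-15 [0, 0, 8, 10, 9, 9, 9, 6, 41, 26, 28, 29, 30, 307, 307, 49, 99, 99]
-5 [0, 7, 9, 9, 8, 9, 9, 8, 41, 27, 28, 29, 30, 32, 41, 50, 99, 100]
5 [0, 0, 9, 9, 9, 9, 10, 8, 41, 27, 28, 29, 31, 32, 41, 96, 100, 100]
15 [0, 0, 8, 9, 9, 9, 8, 6, 41, 35, 28, 29, 31, 31, 42, 49, 99, 100]
25 [0, 0, 0, 8, 8, 7, 0, 0, -9, 41, 40, 29, 38, 41, 41, 46, -9, -9]
35 [0, 0, 0, 0, 0, 0, 0, 0, -9, -9, 42, 41, 41, -9, 11, 11, -9, -9]
45 [0, 0, 0, -9, 0, 0, 0, 0, 0, -9, -9, -9, -9, 0, 0, 4, -9, -9]
55 [-9, -9, -9, -9, -9, 0, 0, 0, 0, 0, 0, 0, 0, 0, 0, 4, 3, -9]
58.18780992130557 110.02840542332693
```

View pics/c5.png

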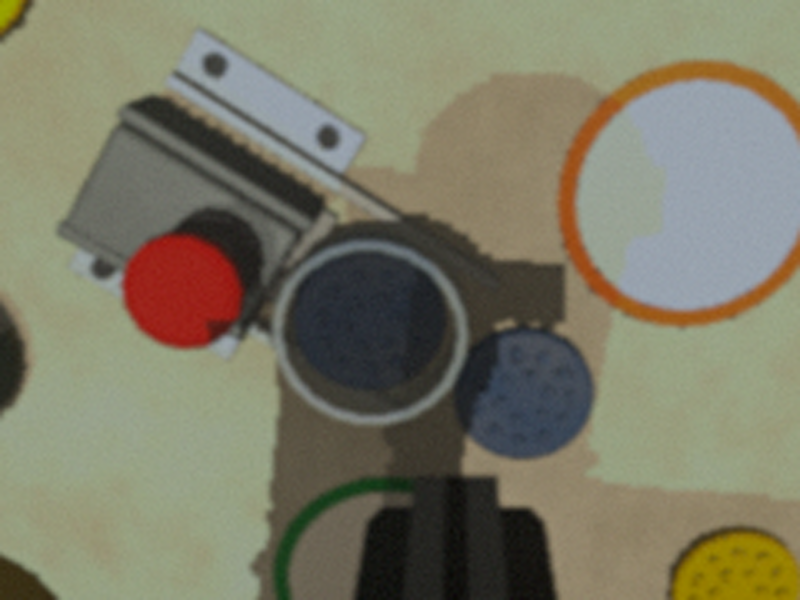

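The wall ends near the crop position (490,280), about 30 mm short of the pad at (525,392). With a narrow finger gap, a push along the feeder's side clears it. I'll turn the tool so that its -x axis points at the mark.

Request:
send_rows(
  targets=[
    {"x": 0,"y": 1.2,"z": 0,"ax": 0,"ay": 0,"az": 6.4,"gripper": 0.435},
    {"x": 0,"y": 1.2,"z": 0,"ax": 0,"ay": 0,"az": 6.4,"gripper": 0.435},
    {"x": 0,"y": 1.2,"z": 0,"ax": 0,"ay": 0,"az": 6.4,"gripper": 0.435},
    {"x": 0,"y": 1.2,"z": 0,"ax": 0,"ay": 0,"az": 6.4,"gripper": 0.435},
    {"x": 0,"y": 1.2,"z": 0,"ax": 0,"ay": 0,"az": 6.4,"gripper": 0.435},
  ],
)

```text
clock: 5.27
position: [474.5, -220.8, 230.0]
ee_rot: [-0.482, 0.876, 0.0, -0.0]
contact_force: [-0.1, -0.1, 0.7]
gripper_width: 23.9
grasp_force: 0.0
```

Request:
send_rows(
  targets=[
    {"x": 0,"y": 0,"z": 4,"ax": 0,"ay": 0,"az": 0,"gripper": 0.435},
    {"x": 0,"y": 0,"z": 4,"ax": 0,"ay": 0,"az": 0,"gripper": 0.435},
    {"x": 0,"y": 0,"z": 4,"ax": 0,"ay": 0,"az": 0,"gripper": 0.435},
    {"x": 0,"y": 0,"z": 0,"ax": 0,"ay": 0,"az": 0,"gripper": 0.435},
    {"x": 0,"y": 0,"z": 0,"ax": 0,"ay": 0,"az": 0,"gripper": 0.435},
  ],
)

```text
clock: 5.68
position: [473.9, -220.9, 109.1]
ee_rot: [-0.485, 0.874, 0.001, -0.002]
contact_force: [0.7, 0.4, 1.5]
gripper_width: 23.7
grasp_force: 0.0
```

```bash
cat > t.py <<'E'
from h import *
import sys
from scipy.spatial.transform import Rotation as R
s=arm.read_state();r=R.from_quat(s['ee_rot']);p=np.array(s['position'])
print(p.round(1),s['gripper_width'],np.round(s['contact_force'],1)); M=r.as_matrix();print('-x dir',np.degrees(np.arctan2(-M[1,0],-M[0,0])), M[:,2].round(3))
t=np.array([float(v) for v in sys.argv[1:4]]);print('tool delta cm',(r.inv().apply(t-p)/10).round(2))
E
python3 t.py 470 -213 2
```

```text
[ 473.9 -220.9  109.1] 23.724865844643897 [0.7 0.4 1.5]
-x dir 58.04241855264762 [-0.005  0.    -1.   ]
tool delta cm [-0.49  0.7  10.72]
```

Request:
send_rows(
  targets=[
    {"x": -0.3,"y": 0.7,"z": 4,"ax": 0,"ay": 0,"az": 0,"gripper": 0.435},
    {"x": 0,"y": 0,"z": 3.5,"ax": 0,"ay": 0,"az": 0,"gripper": 0.435},
    {"x": 0,"y": 0,"z": 2,"ax": 0,"ay": 0,"az": 0,"gripper": 0.435},
    {"x": 0,"y": 0,"z": 1,"ax": 0,"ay": 0,"az": 0,"gripper": 0.435},
    {"x": 0,"y": 0,"z": 0,"ax": 0,"ay": 0,"az": 0,"gripper": 0.435},
  ],
)

```text
clock: 6.1
position: [471.3, -214.8, 5.7]
ee_rot: [-0.485, 0.874, -0.0, -0.0]
contact_force: [-0.3, 0.3, 0.2]
gripper_width: 24.3
grasp_force: 0.0
```

```bash
python3 t.py 540 -102 3; python3 - <<'E'
from h import *
grab('wrist','w6.png');grab('side','s6.png')
a=cv2.imread('pics/s6.png')[220:340,200:360];b=cv2.imread('pics/w6.png')
cv2.imwrite('pics/c6.png',np.hstack([cv2.resize(a,(400,300)),cv2.resize(b,(400,300))]))
E
```

```text
[ 471.3 -214.8    5.7] 24.266176844120867 [-0.3  0.3  0.2]
-x dir 58.03805050965753 [-0. -0. -1.]
tool delta cm [-13.2    0.15   0.26]
```

View pics/c6.png

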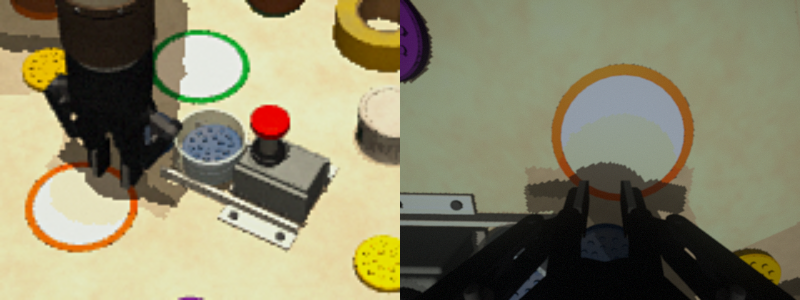

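The fingertips straddle the pad's centre line: pad at (605,240) in the right panel, between the fingers. Lower a little and push slowly.

Request:
send_rows(
  targets=[
    {"x": -0.5,"y": 0,"z": 0.3,"ax": 0,"ay": 0,"az": 0,"gripper": 0.435},
    {"x": -1,"y": 0,"z": 0,"ax": 0,"ay": 0,"az": 0,"gripper": 0.435},
    {"x": -1,"y": 0,"z": 0,"ax": 0,"ay": 0,"az": 0,"gripper": 0.435},
    {"x": -1,"y": 0,"z": 0,"ax": 0,"ay": 0,"az": 0,"gripper": 0.435},
    {"x": -1,"y": 0,"z": 0,"ax": 0,"ay": 0,"az": 0,"gripper": 0.435},
  ],
)

```text
clock: 6.62
position: [495.1, -175.3, 3.2]
ee_rot: [-0.485, 0.874, -0.0, 0.0]
contact_force: [0.5, -0.6, 0.5]
gripper_width: 24.1
grasp_force: 0.2
```

Request:
send_rows(
  targets=[
    {"x": -1,"y": 0,"z": 0,"ax": 0,"ay": 0,"az": 0,"gripper": 0.435},
    {"x": -1,"y": 0,"z": 0,"ax": 0,"ay": 0,"az": 0,"gripper": 0.435},
    {"x": -1,"y": 0,"z": 0,"ax": 0,"ay": 0,"az": 0,"gripper": 0.435},
    {"x": -0.7,"y": 0,"z": 0,"ax": 0,"ay": 0,"az": 0,"gripper": 0.435},
    {"x": -0.3,"y": 0,"z": 0,"ax": 0,"ay": 0,"az": 0,"gripper": 0.435},
  ],
)

```text
clock: 7.03
position: [516.1, -141.4, 2.5]
ee_rot: [-0.485, 0.874, -0.0, 0.0]
contact_force: [-0.2, -0.4, 0.5]
gripper_width: 24.3
grasp_force: 0.2
```

```bash
cat > pad.py <<'E'
from h import *
import sys
for n in('side','scene','wrist'):
    im,d,P=grab(n,f'{n}{sys.argv[1]}.png');h=cv2.cvtColor(im,cv2.COLOR_RGB2HSV)
    H,S,V=h[...,0],h[...,1],h[...,2];x,y,z=P[...,0],P[...,1],P[...,2]
    m=(abs(x-540)<75)&(y>-165)&(y<-20)&(z>4)&(z<13)&(H>98)&(H<135)&(S>50)
    if m.sum()>10: print(n,m.sum(),cv2.minEnclosingCircle(P[m][:,:2].astype(np.float32)),np.ptp(P[m],0).round())
E
python3 pad.py 7; python3 t.py 541 -101 3
```

```text
side 46 ((528.230712890625, -117.16596984863281), 34.52479934692383) [58. 52.  8.]
wrist 3801 ((532.72021484375, -111.7691650390625), 29.838754653930664) [50. 59.  8.]
[ 515.2 -142.3    2.4] 24.41892851760669 [ 0.  -0.3  0.1]
-x dir 58.01974389597437 [-0.  0. -1.]
tool delta cm [-4.87  0.   -0.06]
```

Request:
send_rows(
  targets=[
    {"x": -1,"y": 0,"z": 0,"ax": 0,"ay": 0,"az": 0,"gripper": 0.435},
    {"x": -1,"y": 0,"z": 0,"ax": 0,"ay": 0,"az": 0,"gripper": 0.435},
    {"x": -1,"y": 0,"z": 0,"ax": 0,"ay": 0,"az": 0,"gripper": 0.435},
    {"x": -1,"y": 0,"z": 0,"ax": 0,"ay": 0,"az": 0,"gripper": 0.435},
    {"x": -0.7,"y": 0,"z": 0,"ax": 0,"ay": 0,"az": 0,"gripper": 0.435},
  ],
)

```text
clock: 7.6
position: [541.2, -101.4, 2.6]
ee_rot: [-0.485, 0.874, -0.0, 0.0]
contact_force: [0.7, 0.2, 0.5]
gripper_width: 24.1
grasp_force: 0.1
```

Request:
send_rows(
  targets=[
    {"x": -0.3,"y": 0,"z": 0,"ax": 0,"ay": 0,"az": 0,"gripper": 0.435},
    {"x": 0,"y": 0,"z": 0,"ax": 0,"ay": 0,"az": 0,"gripper": 0.435},
    {"x": 0.5,"y": 0,"z": 0,"ax": 0,"ay": 0,"az": 0,"gripper": 0.435},
    {"x": 1,"y": 0,"z": 0,"ax": 0,"ay": 0,"az": 0,"gripper": 0.435},
    {"x": 0.5,"y": 0,"z": -2,"ax": 0,"ay": 0,"az": 0,"gripper": 0.435},
  ],
)

```text
clock: 8.02
position: [526.8, -118.2, 19.4]
ee_rot: [-0.484, 0.875, 0.002, -0.004]
contact_force: [-0.6, -0.7, -0.8]
gripper_width: 24.2
grasp_force: 0.0
```

Request:
send_rows(
  targets=[
    {"x": 0,"y": 0,"z": -4,"ax": 0,"ay": 0,"az": 0,"gripper": 0.435},
    {"x": 0,"y": 0,"z": -4,"ax": 0,"ay": 0,"az": 0,"gripper": 0.435},
    {"x": 2,"y": 2,"z": -4,"ax": 0,"ay": 0,"az": 0,"gripper": 0.435},
    {"x": 4,"y": 2,"z": -4,"ax": 0,"ay": 0,"az": 0,"gripper": 0.435},
    {"x": 2,"y": 2,"z": -2,"ax": 0,"ay": 0,"az": 0,"gripper": 0.435},
  ],
)

```text
clock: 8.43
position: [452.9, -146.8, 187.0]
ee_rot: [-0.484, 0.875, -0.001, 0.001]
contact_force: [0.6, -0.3, 0.2]
gripper_width: 24.1
grasp_force: 0.0
```

Request:
send_rows(
  targets=[
    {"x": -4,"y": 0,"z": -1,"ax": 0,"ay": 0,"az": 0,"gripper": 0.435},
    {"x": -4,"y": 0,"z": 0,"ax": 0,"ay": 0,"az": 0,"gripper": 0.435},
    {"x": 0,"y": 2,"z": 0,"ax": 0,"ay": 0,"az": 0,"gripper": 0.435},
    {"x": 0,"y": 0,"z": 0,"ax": 0,"ay": 0,"az": 0,"gripper": 0.435},
    {"x": 0,"y": 0,"z": 0,"ax": 0,"ay": 0,"az": 0,"gripper": 0.435},
  ],
)

```text
clock: 8.85
position: [478.1, -67.0, 194.4]
ee_rot: [-0.485, 0.875, 0.0, -0.0]
contact_force: [1.0, -0.4, -0.1]
gripper_width: 24.0
grasp_force: 0.0
```

```bash
python3 pad.py 8; python3 t.py 541 -101 3; python3 -c "
import cv2,numpy as np
a=cv2.imread('pics/side8.png')[180:360,180:420];b=cv2.imread('pics/scene8.png')[200:350,180:380]
cv2.imwrite('pics/c8.png',np.hstack([cv2.resize(a,(400,300)),cv2.resize(b,(400,300))]))"
```

```text
side 211 ((563.2509155273438, -71.1422348022461), 29.91059684753418) [52. 58.  8.]
wrist 1356 ((562.2073974609375, -67.69168853759766), 28.045000076293945) [55. 55.  7.]
[479.  -67.6 194.3] 24.104521411645578 [-0.4  0.9 -0.4]
-x dir 57.92677119744769 [-0. -0. -1.]
tool delta cm [-0.46 -7.03 19.13]
```

View pics/c8.png

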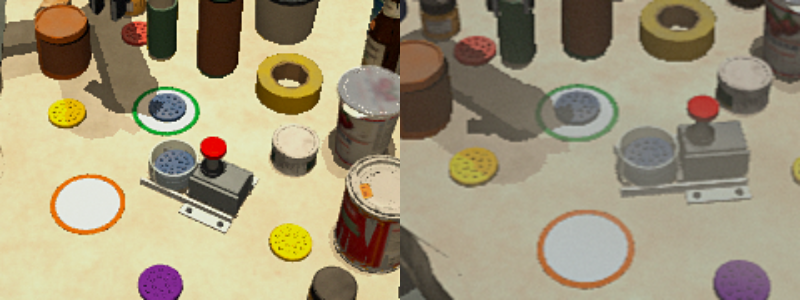

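The pad sits centred in the green mark: left panel (167,107), right panel (577,107). The plunger is up, the rest is undisturbed and the arm is clear, so I'm handing in.

```bash
python3 -c "
from bench import arm;print(arm.job_done())"
```

```text
the job is handed in; nothing more can be done
None
```

The job is handed in: one full press put out a single blue pad, and I pushed it to within about 2 mm of the centre of the green mark, with the plunger back up, the other pads still in the feeder and the arm clear.

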